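# Shift the beading machine into gear through its zigzag gate

### The arm

A 7-joint arm with a two-finger parallel gripper is mounted at the origin on the work surface. World frame = base frame: x ahead of the robot, y to its left, z up, the work surface at z = 0. Lengths are in m, angles in degrees, forces in N, time in s.
With the tool pointing down it reaches from about 0.4 to 0.85 m from the base axis. Payload 4.4 kg.
Tool frame: the origin (TCP) lies at the very end of the fingers, on their centre line; the grasp point (between the pads) lies 19 mm behind it; z points along the fingers, y is the direction in which the jaws open and shut (so a half turn about z gives the same grasp; the last joint's range is limited). The gripper opens to 94 mm and grips with 3 to 60 N. Pads are 16 mm wide; open, the fingers measure 119 mm over their backs; the gripper's body (75 mm by 177 mm) begins 78 mm behind the grasp point.
Start: joints at [-80.26, 36.005, 2.206, 86.941, -1.547, 57.084, -1.146], TCP at [0.152, 0.632, 0.205] pointing down, gripper open.
Joint ranges: [-175.42, 175.42], [-21.48, 121.26], [-71.46, 75.88], [10.55, 141.38], [-63.04, 243.04], [13.31, 113.54], [-168.57, 168.57]. Speed limits (degrees/s): [147.25, 147.25, 180, 180, 180, 180, 180].

### API

Orientations are given as [roll, pitch, yaw] about the fixed x, y, z axes, in that order (R = Rz(yaw) Ry(pitch) Rx(roll)).
In Python, from bench import ctrl gives the robot as it stands.
- The arm moves only by the tool jog_arm, never from a script. Its argument "motion" is a list of rows, each a list of 3 entries, a list of its own where there are three numbers: the closure, from -1 (fully open) to 1 (shut), so that 0 is half open, then the shift along the tool's x, y, z in units of 25 mm (1.0 is 25 mm), then the turn, a rotation vector about the tool's x, y, z in units of 6 degrees (1.0 is 6 degrees). A call has 1 to 20 rows; each row shifts and turns the pose as measured when the row begins, along the tool's axes as they then stand; what a row does not reach is not made up. A row lasts 1/12 s, in which the tool goes at most 41.7 mm and 7.16 degrees, less where a joint would pass 70% of its speed; a pose out of reach is approached as far as the arm can. A call is refused whole if a number of a shift passes 1 or a number of a turn 1, either way. A call with a gripper value outside its range is refused whole. The fingers move at their own pace and stop on an object; "grip_force" is the grip in N (left out, the last holds). Time passes only in rows, so rows that do not move let the fingers close. It gives the time, the measured TCP pose, the force and the opening at its end, in the units of the state.
- ctrl.get_state(): the state, without advancing time (a new reading comes with each control period).
- ctrl.capture(name): name is "scene" or "top" or "wrist"; returns the picture (384x512x3 uint8, red, green, blue); there is no depth.
- ctrl.get_calibration(name): a dict with "fx", "fy", "cx", "cy" (pixels), "extrinsics" (4x4, takes a point from camera to world coordinates). Camera axes: x right, y down, z forward; pixel columns grow to the right and rows downward; lengths in m; the calibration is good to about 2 mm. A picture is of the moment at which its call begins: read the wrist's pose just before it. get_calibration takes no time and is no camera call; for the wrist camera it gives the pose at the moment of the call.
- ctrl.hand_in(): hands the job in, once; it reports no verdict.
The state is a dict: "time_s": time; "joint_pos": joint angles; "qvel": joint speeds; "joint_efforts": joint torques, N m; "ee_pos": TCP position; "tcp_rot": TCP orientation; "wrist_force": force on the tool from outside, world axes, zero at the start; "torque": the same for the moment, N m; "finger_gap": finger opening in m.
Only numpy, scipy, OpenCV 4.12 (cv2) and the standard library are available. Lean on these libraries where they do the work, as an engineer would, in place of code of your own. Each camera call takes 0.05 s, during which the arm holds its last target.

### The job

Put the bench beading machine in gear: shift the ball-knobbed lever through its zigzag gate, from the near lane, across the middle and into the far lane until it is fully home at the far end, then let go of it. Leave the T-handled lever in the straight slot of the other box as it stands.

Things in the scene. Friction and masses are not known exactly. Their poses are not given: they have to be found in the camera images.
- gearbox: Fixed grey lever box, 130 x 110 x 120 mm high. Origin: centre of underside, 18 mm over the bench; x away from robot, y left, yaw up to 0.25 rad. Z-shaped slot in its top plate: near lane along x on the right (-y), crossing along y at x = 0, far lane along x on the left (+y). Roll head's middle (75 wide, 190 high) is 155 mm from the box's middle; the box may stand on either side of it.
- gear_knob (a point): Centre of the black ball knob, 32 mm across, on the 10 mm stem of the zigzag gate, 70 mm above its plate. The stem tilts about a point 20 mm above the box's origin; ball 170 mm from it (so 190 mm above the origin upright, 181 at lane ends). Starts in the near lane, 25 to 47 mm short of the middle. 3 N at the ball moves it; friction holds it where it is left.
- gate_home (a point): Where the ball's centre is when fully home at the far end of the far lane: 47 mm beyond and 27 mm left of the box's middle, 181 mm above its origin. Fixed to the box, same axes. In the box's x, y the ball's path is (-47, -27), (0, -27), (0, 27), (47, 27) mm in straight legs, with about 7 mm of play across each leg.
- brake_handle (a point): Not to be moved: centre of the T-handle (black bar 22 mm thick, 70 mm long along y) of the other lever, in the straight slot of the second grey box on the other side of the roll head, 310 mm from the zigzag box; about 205 mm above the bench.

How it is judged:
By the outcome, as a careful person would: the job done as asked, in the order asked, and still so for the second after the job is handed in, with the robot touching nothing.
It also fails if it takes over 35 s, if anything falls off the work surface, if the arm or the gripper's body presses on something with over 40 N, if the wrist force passes 120 N, or if a joint passes its speed limit or range.

## Working session

There is one attempt and no reset: what is moved stays moved. The work goes in short steps, Python scripts to look and compute and a tool call to move; the robot and the scene stay as the last step left them, time stands still between calls to the robot, and variables do not carry over. Pictures are saved under pics/ and viewed, and the job is handed in when it is done.

Besides the shell and the picture viewer there is one more tool, called after ">>>" as name([rows], argument=value, ...), one row to a line, values as JSON. jog_arm: Moves the arm, as the interface text tells. Its arguments: {"type":"object","properties":{"motion":{"type":"array","items":{"type":"array"}},"grip_force":{"type":"number"}},"required":["motion"]}

```bash
ls; mkdir -p pics
python3 - <<'E'
from bench import ctrl
import cv2
for n in ["scene","top","wrist"]:
    im=ctrl.capture(n); cv2.imwrite(f"pics/{n}0.png",im[:,:,::-1])
    c=ctrl.get_calibration(n); print(n,c["fx"],c["cx"],c["cy"],c["extrinsics"])
print(ctrl.get_state())
E
```

```text
pics
scene 448.2433152394235 253.08151005680793 190.6206187588536 [[-0.48419749  0.75294347 -0.44567805  0.88535975]
 [ 0.87493715  0.41308668 -0.25267443  0.230679  ]
 [-0.0061459  -0.51228461 -0.85879375  0.81373002]
 [ 0.          0.          0.          1.        ]]
top 400.201215775766 251.02408598114127 194.11343174873844 [[-6.75127490e-02 -9.72263561e-01  2.23932126e-01  3.95801473e-01]
 [-9.97718271e-01  6.56711233e-02 -1.56702080e-02  4.61691863e-02]
 [ 5.29697970e-04 -2.24479113e-01 -9.74478757e-01  8.46518427e-01]
 [ 0.00000000e+00  0.00000000e+00  0.00000000e+00  1.00000000e+00]]
wrist 293.63830999465813 255.61988803779744 187.0992570898962 [[ 2.33828780e-01  9.35586010e-01  2.64580649e-01  7.58740612e-02]
 [ 9.72277411e-01 -2.24764101e-01 -6.44804996e-02  6.49854034e-01]
 [-8.58821724e-04  2.72323185e-01 -9.62205459e-01  3.84745997e-01]
 [ 0.00000000e+00  0.00000000e+00  0.00000000e+00  1.00000000e+00]]
{'time_s': 0.15, 'joint_pos': array([-80.260441  ,  36.04527946,   2.20188475,  86.97978488,
        -1.54584458,  57.08333941,  -1.14603188]), 'qvel': array([ 0.01598484, -0.24677523,  0.00234111, -0.10699048,  0.00815646,
       -0.02338541,  0.00717926]), 'joint_efforts': array([ 2.37675238e-03, -5.50101078e+01,  1.14505179e+00, -1.86821508e+01,
       -5.21807279e-02,  2.09234672e-02,  1.01865280e-04]), 'ee_pos': array([0.15169667, 0.63156198, 0.20479863]), 'tcp_rot': array([-1.79921235e+02,  5.34599369e-04,  1.66491801e+02]), 'wrist_force': array([ 0.58475795, -0.01596989,  0.52900737]), 'torque': array([ 0.01500969,  0.04768476, -0.00382441]), 'finger_gap': 0.09404180030916238}
```

View pics/scene0.png

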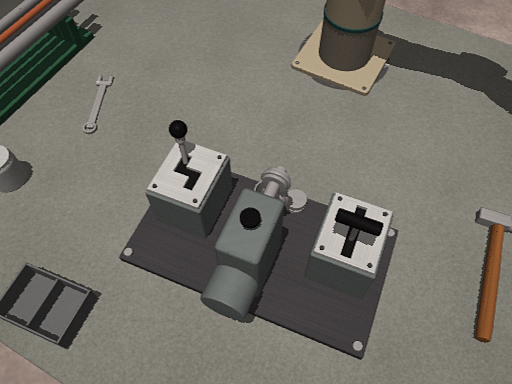

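View pics/top0.png

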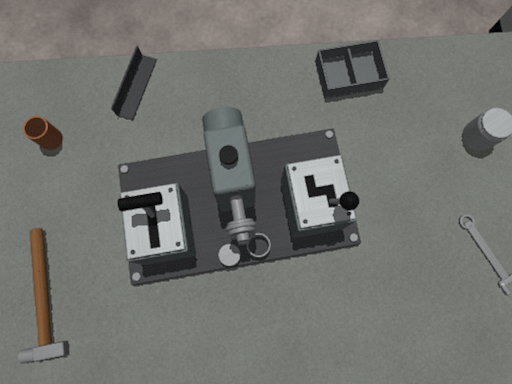

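View pics/wrist0.png

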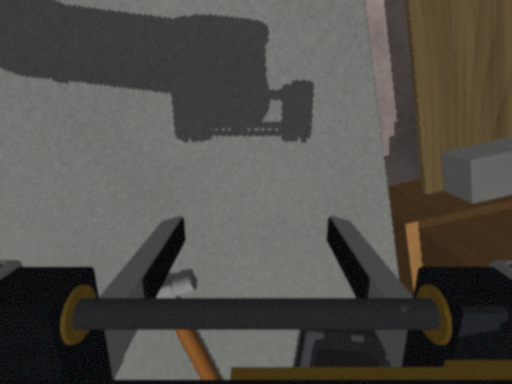

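The box with the Z gate is on the right (-y): its ball is near (349,200) in top and (178,129) in scene. I'll enlarge both views to measure.

Run:
```python
import cv2,numpy as np
t=cv2.imread("pics/top0.png")[140:250,270:380]; s=cv2.imread("pics/scene0.png")[110:230,120:240]
a=cv2.resize(t,(600,600),interpolation=cv2.INTER_CUBIC)
b=cv2.resize(s,(600,600),interpolation=cv2.INTER_CUBIC)
cv2.imwrite("pics/tcrop.png",a);cv2.imwrite("pics/scrop.png",b)
```

```text
(no output)
```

View pics/tcrop.png

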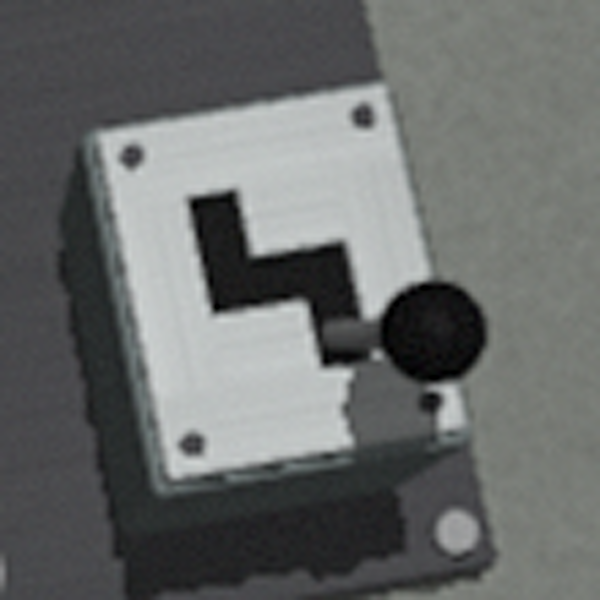

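View pics/scrop.png

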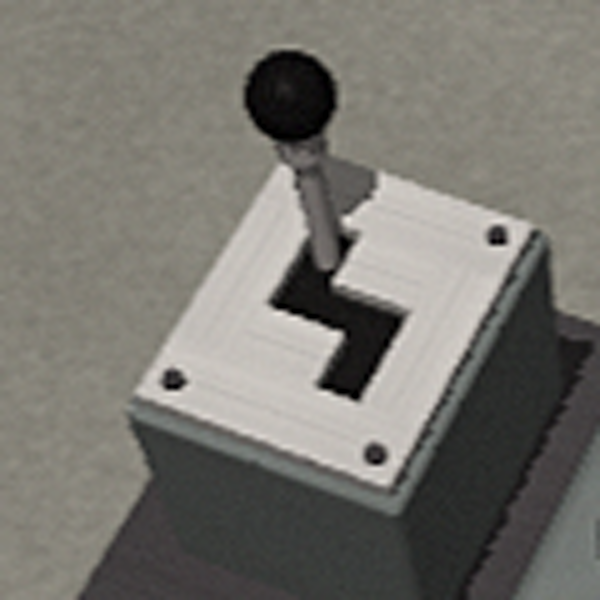

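```bash
cat > h.py <<'E'
from bench import ctrl
import numpy as np
def ray(n,u,v,c=None):
    c=c or ctrl.get_calibration(n);E=c["extrinsics"]
    d=E[:3,:3]@np.array([(u-c["cx"])/c["fx"],(v-c["cy"])/c["fy"],1]);return E[:3,3],d/np.linalg.norm(d)
def tri(rs):
    A=sum(np.eye(3)-np.outer(d,d) for o,d in rs);b=sum((np.eye(3)-np.outer(d,d))@o for o,d in rs)
    p=np.linalg.solve(A,b);return p,[1000*np.linalg.norm(np.cross(p-o,d)) for o,d in rs]
E
python3 - <<'E'
from h import *
T=lambda p:ray("top",(p[0]+.5)/5.4545-.5+270,(p[1]+.5)/5.4545-.5+140)
S=lambda p:ray("scene",(p[0]+.5)/5-.5+120,(p[1]+.5)/5-.5+110)
pts={"ball":((433,332),(290,96)),"sFL":((131,155),(375,454)),"sFR":((363,115),(174,378)),"sNL":((192,443),(498,235)),
"laneFarL":((190,199),(360,400)),"laneFarR":((236,190),(318,385)),"crossNL":((215,312),(409,313)),"crossFR":((345,243),(270,305))}
P={}
for k,(a,b) in pts.items():
    P[k],r=tri([T(a),S(b)]);print(k,P[k].round(4),np.round(r,1))
def atz(r,z): o,d=r;return o+d*(z-o[2])/d[2]
z=.138
print("NR",atz(T((430,401)),z))
f={k:(atz(T(a),z)+atz(S(b),z))/2 for k,(a,b) in pts.items()}
NR=atz(T((430,401)),z)
c1=(f["sFL"]+NR)/2; c2=(f["sFR"]+f["sNL"])/2; c3=(f["crossNL"]+f["crossFR"])/2
print(c1,c2,c3)
for a,b in (("sNL","sFL"),):
    d=f[b]-f[a];print("yaw",np.arctan2(d[1],d[0]))
d=f["sFR"]-NR;print(np.arctan2(d[1],d[0]))
d=f["sFL"]-f["sFR"];yaw=np.arctan2(-d[0],d[1]);print(yaw)
for yaw in (.14,.18):
    c=(c1+c2)/2;R=np.array([[np.cos(yaw),-np.sin(yaw)],[np.sin(yaw),np.cos(yaw)]])
    print("ball in box",R.T@(P["ball"]-c)[:2])
    for q in [(-47,-27),(0,-27),(0,27),(47,27)]: print(q,c[:2]+R@np.array(q)/1000)
E
```

```text
ball [ 0.5221 -0.1241  0.2028] [0.1 0.1]
sFL [ 0.6018 -0.0465  0.1406] [0.1 0.1]
sFR [ 0.6103 -0.1257  0.141 ] [0.5 0.5]
sNL [ 0.5027 -0.0572  0.1409] [0.3 0.3]
laneFarL [ 0.5854 -0.0645  0.1387] [0.8 0.8]
laneFarR [ 0.5875 -0.0804  0.1391] [0.5 0.5]
crossNL [ 0.5461 -0.069   0.1385] [0.8 0.8]
crossFR [ 0.567  -0.1151  0.1379] [0.6 0.6]
NR [ 0.51186297 -0.13752632  0.138     ]
[ 0.5567761  -0.09237164  0.138     ] [ 0.556127   -0.09239883  0.138     ] [ 0.55657382 -0.09207632  0.138     ]
yaw 0.10770629500750631
0.10857051676710672
0.10640682543498013
ball in box [-0.03840123 -0.02662971]
(-47, -27) [ 0.51367906 -0.12567959]
(0, -27) [ 0.56021921 -0.11912106]
(0, 27) [ 0.55268389 -0.0656494 ]
(47, 27) [ 0.59922404 -0.05909087]
ball in box [-0.03943542 -0.02507277]
(-47, -27) [ 0.5150447 -0.1273634]
(0, -27) [ 0.56128535 -0.11894901]
(0, 27) [ 0.55161775 -0.06582145]
(47, 27) [ 0.59785841 -0.05740706]
```

Measured: box centre (0.556, -0.092), yaw 0.108 rad, plate z about 0.139, ball (0.522, -0.124, 0.203). These agree with the given geometry. First I'll lift and turn the jaws onto the box's y axis.

>>> jog_arm([
  [-1,[0,0,-1],[0,0,-1]],
  [-1,[0,0,-1],[0,0,-1]],
  [-1,[0,0,-1],[0,0,-1]],
  [-1,[0,0,-1],[0,0,-0.3]],
  [-1,[0,0,-1],[0,0,0]],
  [-1,[0,0,-0.6],[0,0,0]],
])

```text
time_s: 0.65
ee_pos: [0.1507, 0.6274, 0.3425]
tcp_rot: [-179.0, -0.3, -172.7]
wrist_force: [0.6, 0.6, -0.2]
finger_gap: 0.0939
```

>>> jog_arm([
  [-1,[-0.8,-1,0],[0,0,0]],
  [-1,[-0.8,-1,0],[0,0,0]],
  [-1,[-0.8,-1,0],[0,0,0]],
  [-1,[-0.8,-1,0],[0,0,0]],
  [-1,[-0.8,-1,0],[0,0,0]],
  [-1,[-0.8,-1,0],[0,0,0]],
  [-1,[-0.8,-1,0],[0,0,0]],
  [-1,[-0.8,-1,0],[0,0,0]],
  [-1,[-0.8,-1,0],[0,0,0]],
  [-1,[-0.8,-1,0],[0,0,0]],
])

```text
time_s: 1.48
ee_pos: [0.3823, 0.4042, 0.3454]
tcp_rot: [-179.5, -0.6, -171.7]
wrist_force: [1.0, 0.5, 0.1]
finger_gap: 0.0937
```

>>> jog_arm([
  [-1,[-0.15,-1,0],[0,0,0.05]],
  [-1,[-0.15,-1,0],[0,0,0.05]],
  [-1,[-0.15,-1,0],[0,0,0.05]],
  [-1,[-0.15,-1,0],[0,0,0.05]],
  [-1,[-0.15,-1,0],[0,0,0.05]],
  [-1,[-0.15,-1,0],[0,0,0.05]],
  [-1,[-0.15,-1,0],[0,0,0.05]],
  [-1,[-0.15,-1,0],[0,0,0.05]],
  [-1,[-0.15,-1,0],[0,0,0.05]],
  [-1,[-0.15,-1,0],[0,0,0.05]],
  [-1,[-0.1,-1,0],[0,0,0]],
  [-1,[-0.1,-1,0],[0,0,0]],
  [-1,[-0.1,-1,0],[0,0,0]],
  [-1,[-0.1,-1,0],[0,0,0]],
  [-1,[-0.1,-1,0],[0,0,0]],
  [-1,[-0.1,-1,0],[0,0,0]],
  [-1,[-0.1,-1,0],[0,0,0]],
  [-1,[-0.1,-1,0],[0,0,0]],
  [-1,[0,0,0],[0,0,0]],
])

```text
time_s: 3.07
ee_pos: [0.4893, -0.0693, 0.3467]
tcp_rot: [-179.1, -0.8, -175.6]
wrist_force: [0.6, 0.2, -0.2]
finger_gap: 0.0939
```

```bash
cat > go.py <<'E'
import sys,numpy as np
from scipy.spatial.transform import Rotation as R
from bench import ctrl
def go(p,yaw=186.2):
    s=ctrl.get_state();r=R.from_euler("xyz",s["tcp_rot"],degrees=True);d=np.array(p)-s["ee_pos"]
    t=R.from_euler("xyz",[180,0,yaw],degrees=True)
    print("t",s["time_s"],s["ee_pos"].round(4),s["tcp_rot"].round(1),"F",s["wrist_force"].round(1),"gap",s["finger_gap"].round(4))
    print("shift units",(r.inv().apply(d)/.025).round(2),"turn",((r.inv()*t).as_rotvec(degrees=True)/6).round(2))
if __name__=="__main__": go([float(a) for a in sys.argv[1:4]])
E
python3 go.py .521 -.124 .184
```

```text
Traceback (most recent call last):
  File "go.py", line 9, in <module>
    if __name__=="__main__": go([float(a) for a in sys.argv[1:4]])
                             ~~^^^^^^^^^^^^^^^^^^^^^^^^^^^^^^^^^^^
  File "go.py", line 7, in go
    print("t",s["time_s"],s["ee_pos"].round(4),s["tcp_rot"].round(1),"F",s["wrist_force"].round(1),"gap",s["finger_gap"].round(4))
                                                                                                         ^^^^^^^^^^^^^^^^^^^^^
AttributeError: 'float' object has no attribute 'round'
```

```bash
sed -i 's/s\["finger_gap"\].round(4)/round(s["finger_gap"],4)/' go.py
python3 go.py .521 -.124 .184
```

```text
t 3.0667 [ 0.4893 -0.0693  0.3467] [-179.1   -0.8 -175.6] F [ 0.6  0.2 -0.2] gap 0.0939
shift units [-1.19 -2.17  6.53] turn [-0.15 -0.14 -0.3 ]
```

>>> jog_arm([
  [-1,[-0.5,-1,0],[-0.1,-0.1,-0.2]],
  [-1,[-0.5,-1,0],[-0.1,-0.1,-0.1]],
  [-1,[-0.25,-0.2,0],[0,0,0]],
  [-1,[0,0,0.6],[0,0,0]],
  [-1,[0,0,0.6],[0,0,0]],
  [-1,[0,0,0.6],[0,0,0]],
])

```text
time_s: 3.57
ee_pos: [0.5285, -0.1217, 0.3023]
tcp_rot: [179.6, 0.7, -173.8]
wrist_force: [0.5, 0.4, -0.8]
finger_gap: 0.0939
```

```bash
python3 go.py .521 -.124 .184
python3 - <<'E'
from h import *
import cv2
c=ctrl.get_calibration("wrist");im=ctrl.capture("wrist");cv2.imwrite("pics/w1.png",cv2.resize(im[:,:,::-1],None,fx=1.5,fy=1.5))
E=c["extrinsics"];p=np.linalg.inv(E)@np.array([.522,-.1241,.2028,1]);print("pred ball px",(c["cx"]+c["fx"]*p[0]/p[2])*1.5,(c["cy"]+c["fy"]*p[1]/p[2])*1.5)
print(c)
E
```

```text
t 3.5667 [ 0.5285 -0.1217  0.3023] [ 179.6    0.7 -173.8] F [ 0.5  0.4 -0.8] gap 0.0939
shift units [ 0.36 -0.09  4.73] turn [ 0.07  0.11 -0.01]
pred ball px 380.51877458581714 267.5292196180262
{'fx': 293.63830999465813, 'fy': 293.63830999465813, 'cx': 255.61988803779744, 'cy': 187.0992570898962, 'extrinsics': array([[-0.10726772,  0.95353114,  0.28155283,  0.44890341],
       [ 0.99420282,  0.1007732 ,  0.03749026, -0.13213866],
       [ 0.00737516,  0.28394211, -0.95881306,  0.48133108],
       [ 0.        ,  0.        ,  0.        ,  1.        ]])}
```

View pics/w1.png

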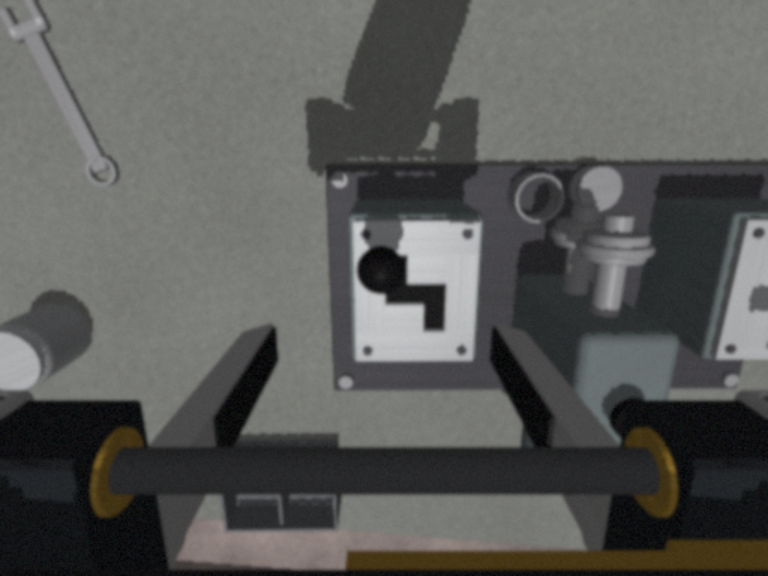

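The wrist view shows the ball at (381,268). The prediction was (380.5,267.5), so the third view agrees. Descending with the jaws astride the ball.

>>> jog_arm([
  [-1,[0.3,-0.1,0.8],[0,0.1,0]],
  [-1,[0,0,0.8],[0,0,0]],
  [-1,[0,0,0.8],[0,0,0]],
  [-1,[0,0,0.8],[0,0,0]],
  [-1,[0,0,0.8],[0,0,0]],
  [-1,[0,0,0.4],[0,0,0]],
  [-1,[0,0,0],[0,0,0]],
])

```text
time_s: 4.2
ee_pos: [0.5186, -0.1139, 0.1856]
tcp_rot: [179.2, -0.4, -173.4]
wrist_force: [0.9, 0.1, -0.2]
finger_gap: 0.0943
```

```bash
python3 go.py .521 -.124 .184
```

```text
t 4.2 [ 0.5186 -0.1139  0.1856] [ 179.2   -0.4 -173.4] F [ 0.9  0.1 -0.2] gap 0.0943
shift units [-0.05 -0.41  0.06] turn [ 0.13 -0.07  0.06]
```

>>> jog_arm([
  [-1,[-0.1,-0.4,0.05],[0.1,-0.1,0.05]],
  [-1,[0,0,0],[0,0,0]],
])

```text
time_s: 4.37
ee_pos: [0.5228, -0.1226, 0.1846]
tcp_rot: [179.8, 0.2, -173.6]
wrist_force: [-0.2, -0.5, -0.1]
finger_gap: 0.0941
```

```bash
python3 go.py .521 -.124 .184
```

```text
t 4.3667 [ 0.5228 -0.1226  0.1846] [ 179.8    0.2 -173.6] F [-0.2 -0.5 -0.1] gap 0.0941
shift units [ 0.08 -0.05  0.02] turn [0.03 0.04 0.03]
```

Centred to within 2 mm. Closing gently.

>>> jog_arm([
  [1,[0,0,0],[0,0,0]],
  [1,[0,0,0],[0,0,0]],
  [1,[0,0,0],[0,0,0]],
  [1,[0,0,0],[0,0,0]],
  [1,[0,0,0],[0,0,0]],
  [1,[0,0,0],[0,0,0]],
  [1,[0,0,0],[0,0,0]],
  [1,[0,0,0],[0,0,0]],
  [1,[0,0,0],[0,0,0]],
  [1,[0,0,0],[0,0,0]],
], grip_force=20)

```text
time_s: 5.2
ee_pos: [0.5255, -0.123, 0.1888]
tcp_rot: [179.9, 0.6, -173.7]
wrist_force: [-0.1, -1.8, -0.2]
finger_gap: 0.0309
```

```bash
python3 go.py .5592 -.1191 .186
```

```text
t 5.2 [ 0.5255 -0.123   0.1888] [ 179.9    0.6 -173.7] F [-0.1 -1.8 -0.2] gap 0.0309
shift units [-1.36  0.01  0.13] turn [0.02 0.11 0.02]
```

>>> jog_arm([
  [1,[-0.4,0,0],[0,0.05,0]],
  [1,[-0.4,0,0],[0,0.05,0]],
  [1,[-0.4,0,0],[0,0,0]],
  [1,[-0.3,0,0],[0,0,0]],
])

```text
time_s: 5.53
ee_pos: [0.5565, -0.1214, 0.1918]
tcp_rot: [179.8, -0.6, -173.9]
wrist_force: [-3.5, 1.5, 2.6]
finger_gap: 0.031
```

```bash
python3 go.py .5627 -.1191 .192
python3 - <<'E'
from h import *
import cv2
for n,(y,x) in {"top":(120,250),"scene":(90,110)}.items():
    im=ctrl.capture(n)[y:y+150,x:x+150,::-1]; cv2.imwrite(f"pics/{n}2.png",cv2.resize(im,None,fx=4,fy=4))
E
```

```text
t 5.5333 [ 0.5565 -0.1214  0.1918] [ 179.8   -0.6 -173.9] F [-3.5  1.5  2.6] gap 0.031
shift units [-0.26  0.07 -0.01] turn [ 0.03 -0.11 -0.01]
```

View pics/scene2.png

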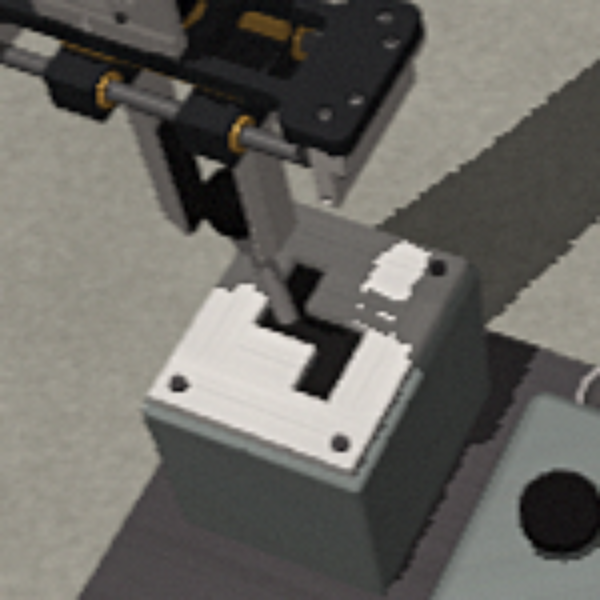

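The ball is held between the pads and the stem has moved almost to the crossing. I'll finish the leg, then go across.

>>> jog_arm([
  [1,[-0.25,0,0],[0,-0.05,0]],
  [1,[0,0.1,0],[0,0,0]],
])

```text
time_s: 5.8
ee_pos: [0.5621, -0.119, 0.1921]
tcp_rot: [179.9, -0.4, -173.9]
wrist_force: [-0.9, -3.7, 3.6]
finger_gap: 0.031
```

```bash
python3 go.py .5627 -.1191 .192;python3 go.py .5569 -.0655 .192
```

```text
t 5.8 [ 0.5621 -0.119   0.1921] [ 179.9   -0.4 -173.9] F [-0.9 -3.7  3.6] gap 0.031
shift units [-0.02 -0.    0.  ] turn [ 0.02 -0.06 -0.01]
t 5.8 [ 0.5621 -0.119   0.1921] [ 179.9   -0.4 -173.9] F [-0.9 -3.7  3.6] gap 0.031
shift units [-0.02  2.15  0.01] turn [ 0.02 -0.06 -0.01]
```

>>> jog_arm([
  [1,[0,0.4,0],[0,0,0]],
  [1,[0,0.4,0],[0,0,0]],
  [1,[0,0.4,0],[0,0,0]],
])

```text
time_s: 6.05
ee_pos: [0.5611, -0.1002, 0.1945]
tcp_rot: [-179.2, -0.0, -174.3]
wrist_force: [-0.2, -6.3, 3.3]
finger_gap: 0.0308
```

```bash
python3 go.py .5569 -.0655 .192
```

```text
t 6.05 [ 0.5611 -0.1002  0.1945] [-179.2   -0.  -174.3] F [-0.2 -6.3  3.3] gap 0.0308
shift units [0.03 1.4  0.08] turn [-0.14 -0.   -0.08]
```

>>> jog_arm([
  [1,[0,0.4,0],[-0.1,0,-0.05]],
  [1,[0,0.4,0.05],[-0.1,0,0]],
  [1,[0,0.4,0.05],[0,0,0]],
  [1,[0,0.3,0],[0,0,0]],
])

```text
time_s: 6.38
ee_pos: [0.559, -0.0728, 0.1943]
tcp_rot: [-179.4, 0.4, -174.2]
wrist_force: [0.5, -4.9, -5.5]
finger_gap: 0.0304
```

```bash
python3 go.py .5569 -.0655 .192
```

```text
t 6.3833 [ 0.559  -0.0728  0.1943] [-179.4    0.4 -174.2] F [ 0.5 -4.9 -5.5] gap 0.0304
shift units [0.05 0.3  0.09] turn [-0.1   0.07 -0.07]
```

>>> jog_arm([
  [1,[0.05,0.3,0.1],[-0.1,0.05,-0.05]],
  [1,[0,0.1,0],[0,0,0]],
])

```text
time_s: 6.55
ee_pos: [0.5583, -0.0635, 0.1926]
tcp_rot: [-179.8, 0.4, -173.9]
wrist_force: [0.5, -3.6, -7.8]
finger_gap: 0.0303
```

```bash
python3 go.py .5569 -.0655 .192;python3 go.py .6036 -.0604 .186
python3 - <<'E'
from h import *
import cv2
for n,(y,x) in {"top":(120,250),"scene":(90,110)}.items():
    im=ctrl.capture(n)[y:y+150,x:x+150,::-1]; cv2.imwrite(f"pics/{n}3.png",cv2.resize(im,None,fx=4,fy=4))
E
```

```text
t 6.55 [ 0.5583 -0.0635  0.1926] [-179.8    0.4 -173.9] F [ 0.5 -3.6 -7.8] gap 0.0303
shift units [ 0.06 -0.07  0.02] turn [-0.03  0.06 -0.01]
t 6.55 [ 0.5583 -0.0635  0.1926] [-179.8    0.4 -173.9] F [ 0.5 -3.6 -7.8] gap 0.0303
shift units [-1.81 -0.07  0.28] turn [-0.03  0.06 -0.01]
```

View pics/scene3.png

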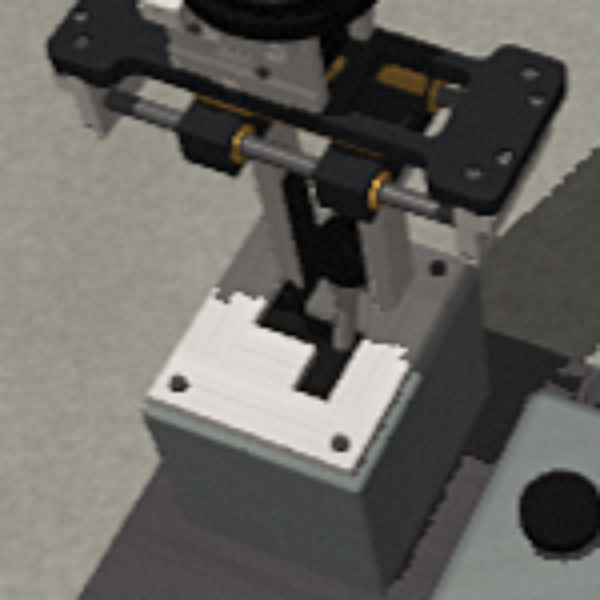

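The stem (about (345,330) in the crop) is at the left end of the crossing, in line with the far lane. Now I'll drive it to the far end.

>>> jog_arm([
  [1,[-0.4,-0.05,0],[0,0.05,0]],
  [1,[-0.4,0,0.05],[0,0,0]],
  [1,[-0.4,0,0.1],[0,0,0]],
])

```text
time_s: 6.9
ee_pos: [0.5853, -0.0603, 0.1899]
tcp_rot: [179.9, -0.3, -174.0]
wrist_force: [-2.6, -0.8, 8.5]
finger_gap: 0.0303
```

```bash
python3 go.py .6036 -.0604 .186
```

```text
t 6.9 [ 0.5853 -0.0603  0.1899] [ 179.9   -0.3 -174. ] F [-2.6 -0.8  8.5] gap 0.0303
shift units [-0.73 -0.08  0.15] turn [ 0.01 -0.04 -0.03]
```

>>> jog_arm([
  [1,[-0.4,0,0.1],[0,0,0]],
  [1,[-0.4,0,0.1],[0,0,0]],
  [1,[-0.2,0,0],[0,0,0]],
])

```text
time_s: 7.15
ee_pos: [0.6105, -0.0569, 0.1849]
tcp_rot: [179.8, -0.4, -174.0]
wrist_force: [-3.3, -2.2, -1.5]
finger_gap: 0.0249
```

```bash
python3 go.py .6036 -.0604 .186;  python3 - <<'E'
from h import *
import cv2
for n,(y,x) in {"top":(120,250),"scene":(90,110)}.items():
    im=ctrl.capture(n)[y:y+150,x:x+150,::-1]; cv2.imwrite(f"pics/{n}4.png",cv2.resize(im,None,fx=4,fy=4))
E
```

```text
t 7.15 [ 0.6105 -0.0569  0.1849] [ 179.8   -0.4 -174. ] F [-3.3 -2.2 -1.5] gap 0.0249
shift units [ 0.29 -0.11 -0.04] turn [ 0.03 -0.07 -0.03]
```

View pics/scene4.png

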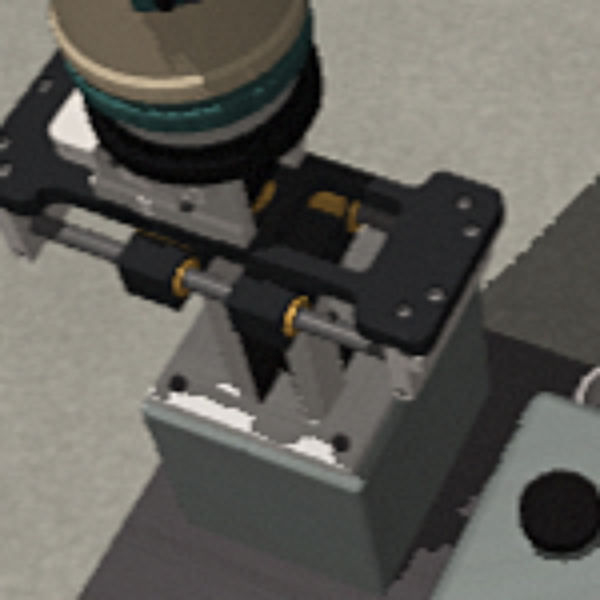

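The gap fell to 25 mm, so the pads have slid forward on the ball. I'll open, rise and check where the ball stands.

>>> jog_arm([
  [-1,[0,0,0],[0,0,0]],
  [-1,[0,0,0],[0,0,0]],
  [-1,[0,0,0],[0,0,0]],
  [-1,[0,0,0],[0,0,0]],
  [-1,[0,0,0],[0,0,0]],
  [-1,[0,0,0],[0,0,0]],
  [-1,[0,0,0],[0,0,0]],
  [-1,[0,0,-0.8],[0,0,0]],
  [-1,[0,0,-0.8],[0,0,0]],
  [-1,[0,0,-0.8],[0,0,0]],
  [-1,[0,0,-0.8],[0,0,0]],
  [-1,[0.6,0,-0.8],[0,0,0]],
  [-1,[0.8,0,-0.5],[0,0,0]],
  [-1,[1,0,0],[0,0,0]],
  [-1,[1,0,0],[0,0,0]],
])

```text
time_s: 8.5
ee_pos: [0.5267, -0.0612, 0.3016]
tcp_rot: [179.5, -0.3, -173.8]
wrist_force: [1.1, 0.1, 1.3]
finger_gap: 0.094
```

```bash
python3 go.py .6036 -.0604 .186;  python3 - <<'E'
from h import *
import cv2
for n,(y,x) in {"top":(120,250),"scene":(90,110)}.items():
    im=ctrl.capture(n)[y:y+150,x:x+150,::-1]; cv2.imwrite(f"pics/{n}5.png",cv2.resize(im,None,fx=4,fy=4,interpolation=cv2.INTER_CUBIC))
c=ctrl.get_calibration("wrist");im=ctrl.capture("wrist");cv2.imwrite("pics/w5.png",cv2.resize(im[:,:,::-1],None,fx=1.5,fy=1.5))
np.save("w5.npy",c["extrinsics"])
E=c["extrinsics"];p=np.linalg.inv(E)@np.array([.6001,-.0604,.199,1]);print("pred home px",(c["cx"]+c["fx"]*p[0]/p[2])*1.5,(c["cy"]+c["fy"]*p[1]/p[2])*1.5)
E
```

```text
t 8.5 [ 0.5267 -0.0612  0.3016] [ 179.5   -0.3 -173.8] F [1.1 0.1 1.3] gap 0.094
shift units [-3.08 -0.34  4.61] turn [ 0.09 -0.05  0.  ]
pred home px 373.6269210188158 381.82430896391173
```

View pics/scene5.png

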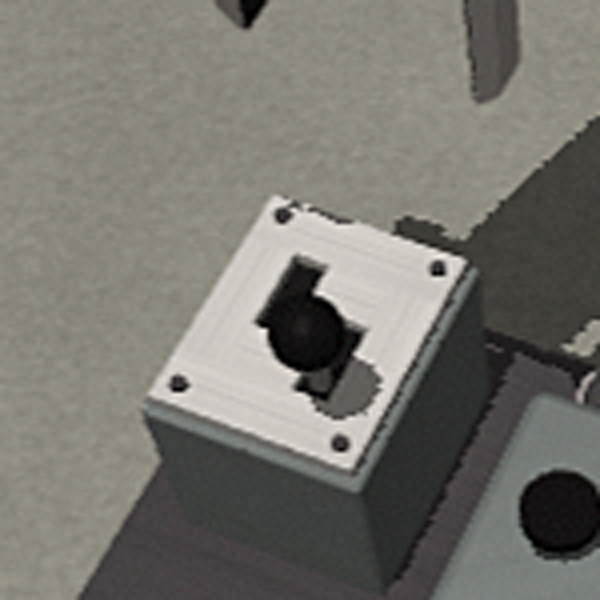

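View pics/top5.png

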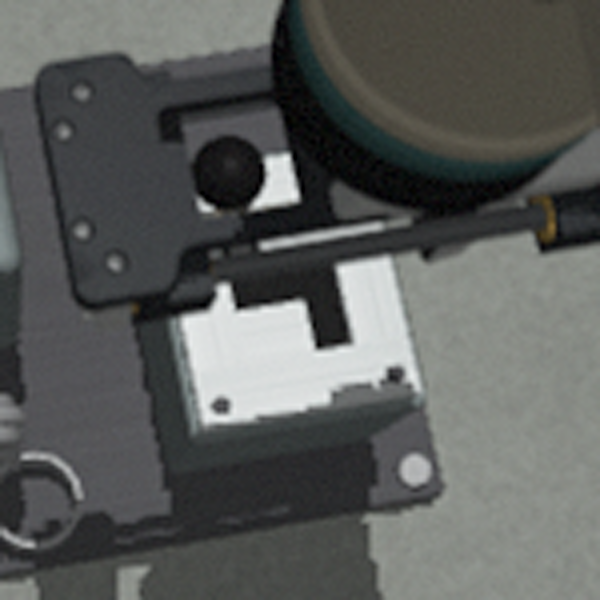

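View pics/w5.png

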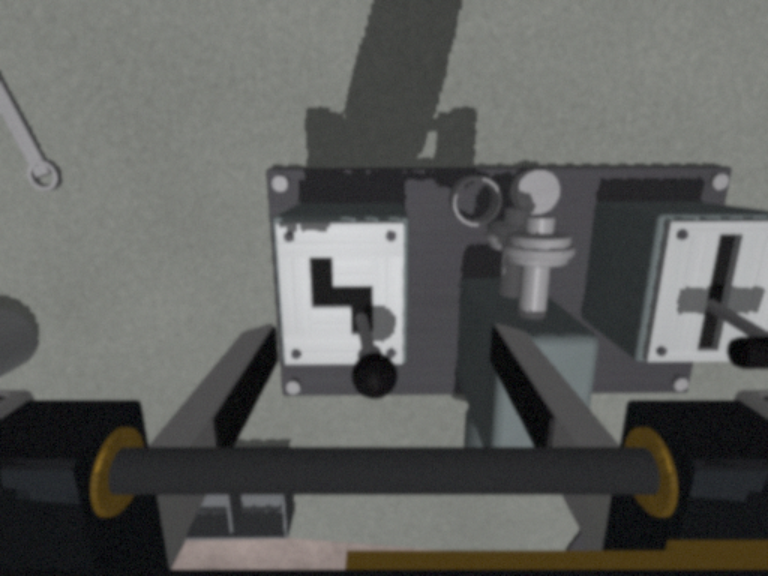

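Scene shows the ball at (306,335) in the crop, top shows it at (229,172), and wrist at (375,377) against a predicted home of (374,382). Triangulating.

Run:
```python
from h import *
c=dict(ctrl.get_calibration("wrist"));c["extrinsics"]=np.load("w5.npy")
f=lambda a,s,o:(a+.5)/s-.5+o
t=ray("top",f(229,4,250),f(172,4,120));s=ray("scene",f(306,4,110),f(335,4,90));w=ray("wrist",f(375,1.5,0),f(377,1.5,0),c)
R=np.array([[.9942,-.1078],[.1078,.9942]])
for rs in ([t,s],[w,s],[t,s,w]):
    p,r=tri(rs);print(p.round(4),np.round(r,1),"box",(R.T@(p[:2]-[.5563,-.0923])).round(4))
```

```text
[ 0.5917 -0.0613  0.2018] [0.4 0.4] box [0.0386 0.027 ]
[ 0.593  -0.0599  0.2044] [0.4 0.4] box [0.04   0.0282]
[ 0.5924 -0.0605  0.2039] [1.3 0.6 1.1] box [0.0393 0.0277]
```

The ball is on the far lane's line at box x of about 39 mm, 8 mm short of home. I'll close the fingers and push it home from behind.

```bash
python3 go.py .553 -.065 .188
```

```text
t 8.65 [ 0.5261 -0.0614  0.3018] [ 179.5   -0.3 -173.9] F [0.8 0.4 0.5] gap 0.0938
shift units [-1.08 -0.3   4.54] turn [ 0.09 -0.05 -0.01]
```

>>> jog_arm([
  [1,[-0.5,-0.1,0],[0.05,-0.05,0]],
  [1,[-0.3,-0.1,0],[0.05,0,0]],
  [1,[0,0,0],[0,0,0]],
  [1,[0,0,0],[0,0,0]],
  [1,[0,0,0],[0,0,0]],
  [1,[0,0,0],[0,0,0]],
  [1,[0,0,0],[0,0,0]],
  [1,[0,0,0],[0,0,0]],
  [1,[0,0,0],[0,0,0]],
  [1,[0,0,0],[0,0,0]],
  [1,[0,0,0.5],[0,0,0]],
  [1,[0,0,0.5],[0,0,0]],
], grip_force=20)

```text
time_s: 9.65
ee_pos: [0.5547, -0.0635, 0.2764]
tcp_rot: [-179.8, 0.3, -173.7]
wrist_force: [-0.4, -0.3, 0.1]
finger_gap: 0.0176
```

```bash
python3 go.py .553 -.065 .188
```

```text
t 9.65 [ 0.5547 -0.0635  0.2764] [-179.8    0.3 -173.7] F [-0.4 -0.3  0.1] gap 0.0176
shift units [ 0.09 -0.04  3.54] turn [-0.03  0.05  0.01]
```

>>> jog_arm([
  [1,[0.1,0,0.6],[0,0.05,0]],
  [1,[0.05,0,0.6],[0,0,0]],
  [1,[0,0,0.6],[0,0,0]],
  [1,[0,0,0.6],[0,0,0]],
])

```text
time_s: 9.98
ee_pos: [0.5521, -0.0643, 0.216]
tcp_rot: [-179.8, 0.3, -173.7]
wrist_force: [-0.6, -0.6, -0.6]
finger_gap: 0.001
```

```bash
python3 go.py .553 -.065 .188
```

```text
t 9.9833 [ 0.5521 -0.0643  0.216 ] [-179.8    0.3 -173.7] F [-0.6 -0.6 -0.6] gap 0.001
shift units [-0.03 -0.03  1.12] turn [-0.04  0.04  0.01]
```

>>> jog_arm([
  [1,[0,0,0.6],[0,0,0]],
  [1,[0,0,0.45],[0,0,0]],
  [1,[0,0,0],[0,0,0]],
])

```text
time_s: 10.23
ee_pos: [0.5502, -0.0642, 0.1863]
tcp_rot: [-179.8, 0.0, -173.7]
wrist_force: [-0.4, 0.7, 0.6]
finger_gap: 0.0002
```

```bash
python3 go.py .576 -.063 .188
```

```text
t 10.2333 [ 0.5502 -0.0642  0.1863] [-179.8    0.  -173.7] F [-0.4  0.7  0.6] gap 0.0002
shift units [-1.03 -0.06 -0.07] turn [-0.03  0.    0.01]
```

>>> jog_arm([
  [1,[-0.3,0,-0.05],[0,0,0]],
  [1,[-0.3,0,0],[0,0,0]],
  [1,[-0.2,0,0],[0,0,0]],
])

```text
time_s: 10.48
ee_pos: [0.5702, -0.0623, 0.1887]
tcp_rot: [-179.8, -0.1, -173.8]
wrist_force: [-3.1, -1.1, -1.3]
finger_gap: 0.0004
```

```bash
python3 go.py .576 -.063 .188
```

```text
t 10.4833 [ 0.5702 -0.0623  0.1887] [-1.798e+02 -1.000e-01 -1.738e+02] F [-3.1 -1.1 -1.3] gap 0.0004
shift units [-0.23 -0.05  0.03] turn [-0.03 -0.01  0.  ]
```

Contact made at about 3 N. Pushing on in small steps.

>>> jog_arm([
  [1,[-0.2,0,0],[0,0,0]],
  [1,[-0.15,0,0],[0,0,0]],
])

```text
time_s: 10.65
ee_pos: [0.5754, -0.0618, 0.1884]
tcp_rot: [-179.9, -0.7, -173.8]
wrist_force: [-12.0, -1.8, 5.6]
finger_gap: 0.0006
```

>>> jog_arm([
  [1,[-0.15,0,0],[0,0,0]],
])

```text
time_s: 10.73
ee_pos: [0.5754, -0.0617, 0.1884]
tcp_rot: [-180.0, -1.2, -173.8]
wrist_force: [-11.3, -1.4, 8.4]
finger_gap: 0.0005
```

>>> jog_arm([
  [1,[-0.25,0,0],[0,0,0]],
  [1,[-0.25,0,0],[0,0,0]],
])

```text
time_s: 10.9
ee_pos: [0.5757, -0.0617, 0.1884]
tcp_rot: [179.8, -2.7, -173.9]
wrist_force: [-15.2, -1.5, 11.7]
finger_gap: 0.0003
```

The lever is against its end stop: the force rises and it no longer moves. Backing straight off, rising and checking.

>>> jog_arm([
  [1,[0.3,0,0],[0,0,0]],
  [1,[0.5,0,0],[0,0,0]],
  [1,[0.5,0,0],[0,0,0]],
  [1,[0,0,-0.8],[0,0,0]],
  [1,[0,0,-1],[0,0,0]],
  [1,[0,0,-1],[0,0,0]],
  [1,[0,0,-1],[0,0,0]],
  [1,[0,0,-1],[0,0,0]],
  [1,[1,0,-0.5],[0,0,0]],
  [1,[1,0,0],[0,0,0]],
  [1,[1,0,0],[0,0,0]],
  [1,[0.5,0,0],[0,0,0]],
  [1,[0,0,0],[0,0,0]],
])

```text
time_s: 11.98
ee_pos: [0.4717, -0.0743, 0.3412]
tcp_rot: [-179.9, -0.8, -173.8]
wrist_force: [0.6, 0.3, 0.3]
finger_gap: 0.0003
```

```bash
python3 go.py .576 -.063 .188
python3 - <<'E'
from h import *
import cv2
for n,(y,x) in {"top":(120,250),"scene":(90,110)}.items():
    full=ctrl.capture(n)[:,:,::-1]; cv2.imwrite(f"pics/{n}6f.png",full)
    im=full[y:y+150,x:x+150]; cv2.imwrite(f"pics/{n}6.png",cv2.resize(im,None,fx=4,fy=4,interpolation=cv2.INTER_CUBIC))
E
```

```text
t 11.9833 [ 0.4717 -0.0743  0.3412] [-179.9   -0.8 -173.8] F [0.6 0.3 0.3] gap 0.0003
shift units [-4.28  0.01  6.07] turn [-0.02 -0.13  0.  ]
```

View pics/scene6.png

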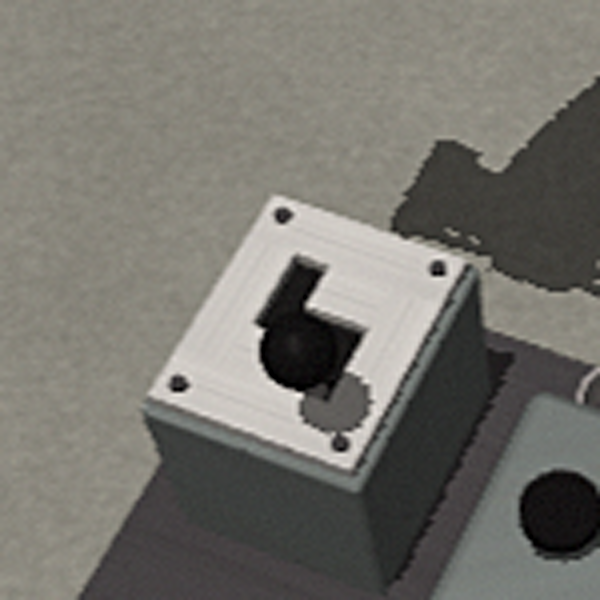

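View pics/top6.png

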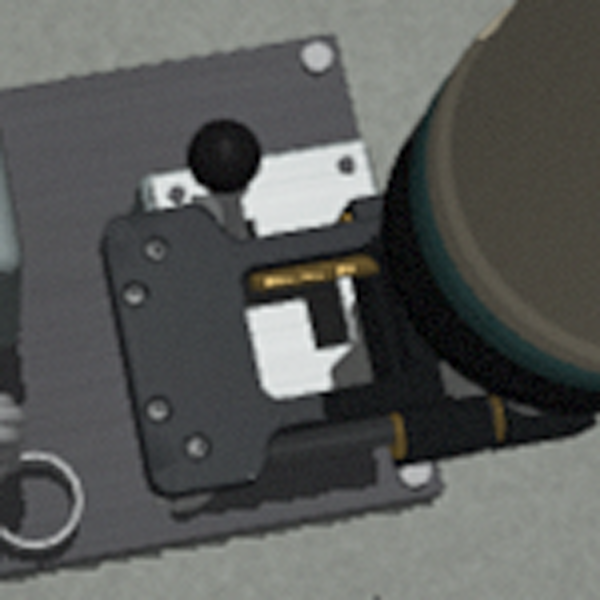

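View pics/scene6f.png

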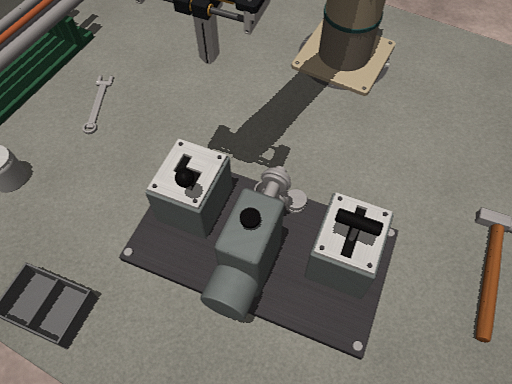

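The ball is now at (298,350) in the scene crop and (224,156) in the top crop. The T-handle still looks the same, at about (358,220) in scene.

Run:
```python
from h import *
import cv2
f=lambda a,s,o:(a+.5)/s-.5+o
t=ray("top",f(224,4,250),f(156,4,120));s=ray("scene",f(298,4,110),f(350,4,90))
R=np.array([[.9942,-.1078],[.1078,.9942]])
p,r=tri([t,s]);print(p.round(4),np.round(r,1),"box",(R.T@(p[:2]-[.5563,-.0923])).round(4))
a=cv2.imread("pics/scene0.png")[190:280,300:400].astype(int);b=cv2.imread("pics/scene6f.png")[190:280,300:400].astype(int)
print("brake diff",abs(a-b).mean(),(abs(a-b).max(2)>40).sum())
```

```text
[ 0.5991 -0.0601  0.2013] [0.2 0.2] box [0.046  0.0274]
brake diff 4.481888888888889 0
```

The ball reads box (46.0, 27.4) mm against home (47, 27), which is within the calibration error, and it was felt against the stop. Nothing has changed at the brake lever. Handing in.

```bash
python3 -c "
from bench import ctrl
print(ctrl.hand_in())"
```

```text
the job is handed in; nothing more can be done
None
```

The ball-knobbed lever is in gear. I took it up the near lane, across the middle and along the far lane to its end stop, then let go, and handed the job in at about 12 s.

- **Slip on the way:** near the end of the far lane the grip slid on the ball and left it about 8 mm short of home. I opened the jaws, measured again, and pushed it home from behind with closed fingers. The force rose to about 15 N along the push (19 N in all) and it moved no further, so I backed off.
- **Final position:** the last two-view check put the ball at box (46.0, 27.4) mm, against home at (47, 27). It read 0.201 m above the bench where 0.199 was expected. Both differences are within the 2 mm calibration.
- **T-handled lever:** no visible change between the first and last scene pictures.
- **Robot:** it ended clear of everything, with about zero wrist force.

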